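# Release the glue gun's battery pack through the latch slot

## Robot

A 6-joint arm with a two-finger parallel gripper is mounted at the origin on the work surface. World frame = base frame: x ahead of the robot, y to its left, z up, the work surface at z = 0. Lengths are in m, angles in degrees, forces in N, time in s.
With the tool pointing down it reaches from about 0.25 to 0.725 m from the base axis. Payload 9.7 kg.
Tool frame: the origin (TCP) lies at the very end of the fingers, on their centre line; the grasp point (between the pads) lies 19 mm behind it; z points along the fingers, y is the line along which they close (so a half turn about z gives the same grasp; the last joint's range is limited). The gripper opens to 85 mm and grips with 20 to 120 N. Pads are 22 mm wide; open, the fingers measure 114 mm over their backs; the gripper's body (76 mm by 85 mm) begins 54 mm behind the grasp point. The pads swing forward as they close: fully open they stand 13 mm farther back than shut.
Start: joints at [65.546, 4.979, 10.078, 95.1, 0, 90], TCP at [0.228, 0.501, 0.231] pointing down, gripper open.
Joint ranges: [-179.16, 179.16], [-48.56, 103.87], [-65.8, 70.77], [-126.05, 130.52], [-82.76, 87.17], [-180, 180]. Speed limits (degrees/s): [127.2, 127.2, 147.25, 180, 180, 180].

## Interface

Orientations are given as [roll, pitch, yaw] about the fixed x, y, z axes, in that order (R = Rz(yaw) Ry(pitch) Rx(roll)).
In Python, from workcell import telemetry, optics, workorder gives the robot as it stands.
- The arm moves only by the shell command python3 -m handwheel 'ROWS' [FORCE]. ROWS is JSON, a list of rows, each an object of numbers: "tx", "ty", "tz": the shift along the tool's x, y, z in m; "ax", "ay", "az": the turn, a rotation vector about the tool's x, y, z in degrees; "jaw": the gripper command: -1 is shut, 1 is fully open, values between are in proportion. A call has exactly 10 rows; each row shifts and turns the commanded pose from where the row before left it, along the tool's axes as they then stand; what a row does not reach is not made up. A row lasts 1/8 s, in which the tool goes at most 62.5 mm and 10.7 degrees, less where a joint would pass 70% of its speed; a pose out of reach is approached as far as the arm can. A call is refused whole if a number of a shift passes 0.0625 or a number of a turn 10.7, either way. A call with a gripper value outside its range is refused whole. The fingers move at their own pace and stop on an object; FORCE is the grip in N (left out, the last holds). Time passes only in rows, so rows that do not move let the fingers close, or fill a call up. It gives the time, the measured TCP pose, the force, the opening and the grip force at its end, in the units of the state.
- telemetry.get_obs(): the state, without advancing time (a new reading comes with each control period).
- optics.camera(name): name is "scene" or "top" or "wrist"; returns a dict with "color" (400x640x3 uint8, red, green, blue), "K" (3x3 intrinsics, pixels), "extrinsics" (4x4, takes a point from camera to world coordinates); the wrist camera has in their place "mount" (4x4, takes a point from camera to tool coordinates, whose origin is the TCP and whose axes are the flange's). Camera axes: x right, y down, z forward; pixel columns grow to the right and rows downward; lengths in m; the calibration is good to about 2 mm. A picture is of the moment at which its call begins: read the wrist's pose just before it. There is no depth.
- workorder.job_done(): hands the job in; it is judged then, once.
The state is a dict: "time": time; "q": joint angles; "qd": joint speeds; "joint_efforts": joint torques, N m; "ee_pos": TCP position; "tcp_rot": TCP orientation; "wrist_force": force on the tool from outside, world axes, zero at the start; "torque": the same for the moment, N m; "opening": finger opening in m; "grasp_force": force on a finger pad.
Only numpy, scipy, OpenCV 4.12 (cv2) and the standard library are available. Lean on these libraries where they do the work, as an engineer would, in place of code of your own. Each camera call takes 0.05 s, during which the arm holds its last target. There are 200 camera calls.

## Task

The cordless glue gun's battery pack is held by a latch tab hidden somewhere inside the long narrow slot in the gun's upper side. Lift the release tool out of its hole in the acrylic caddy, push its rod down into the slot, feel along it for the springy tab and keep the tab pressed until the pack has sprung out; be gentle, as more than 20 N on the gun breaks it. Then stand the tool upright back in its hole, seated on its shoulder, let go, and leave the other things on the counter where they are.

Things in the scene. Friction and masses are not known exactly. Their poses are not given: they have to be found in the camera images.
- slot (a point): Centre of the slot's mouth in the flat upper face of the yellow glue gun; z up. The slot is 56 mm long (y) and 10 mm wide (x); its lip is 5 mm thick. Below lies a cavity 64 mm (y) by 22 mm (x) with a rigid floor 46 mm under the face. The hidden latch tab in it is 12 mm long (y), 19 mm wide (x): centre anywhere from -18 to +18 mm along y, top 14 to 32 mm below the face, new each time.
- housing: The glue gun on its side in a fixed cradle; origin on the counter right below slot, same axes; face 65 mm up, 72 mm (x), -75 to +95 mm (y). Grip and pack reach to -162 mm in x, the nozzle to +155 mm in y, none higher than the face. More than 20 N on it breaks it.
- pack (a joint): How far the black battery pack (35 x 52 x 52 mm, at the grip's end) has slid out to the gun's -x: 0 latched, 0.022 m out; reads noisily. The tab moves straight down on a spring: 3 N at first, +0.45 N per mm, plus under 2 N of rubbing. 6 to 7.5 mm down it frees the pack, which a spring pushes out within 1 s; 9 mm down is a rigid stop. Let go, the tab rises again.
- tool_center (a point): Centre of the release tool's square wooden handle, 18 x 18 mm, 60 mm tall (sides along this point's x and y), z up. A steel rod, 6 mm across with a round end, runs on its axis from the handle's underside (30 mm below this point) 75 mm further down. About 80 g. It starts standing in the caddy, rod in the hole, the handle's underside (shoulder) resting on the caddy's top.
- tool_tip (a point): End of the tool's rod, 105 mm below the handle's centre on its axis.
- caddy_hole (a point): Centre of the 10 mm round hole in the caddy's top plate, at the top face, 85 mm above the counter; z up. The clear acrylic caddy is fixed; its square stand is 70 x 70 mm, the plate 10 mm thick with free space below for the rod; a 35 mm high trough with glue sticks adjoins on its -y side.
- tin: Round aluminium tin with lid, 75 mm across, 44 mm tall; origin at its underside. To be left alone.
- ashtray: White ceramic ashtray with screws, 104 mm across, 30 mm tall; origin at its underside. To be left alone.
- pliers: Pliers lying flat, about 165 mm long and 14 mm high. To be left alone.
- tape: Roll of paper tape lying flat, 72 mm across, 19 mm tall. To be left alone.
- screwdriver: Screwdriver lying flat. To be left alone.
- mug: Blue mug, 76 mm across, 85 mm tall. To be left alone.
Not all that is in view belongs to the job. Of the things that look like the part that bears tool_center, the middle-sized one is meant.

How it is judged (in metres and radians):
On the way, in this order (a step that is already met when the one before it is completed fails the run):
1. the tool is lifted clear out of the caddy (z of tool_tip in the frame of caddy_hole above 0.003 m), for 0.1 s.
2. the pack has sprung out while the tool's rod is in the slot (value of joint pack above 0.015 m and z of tool_tip in the frame of slot below -0.015 m and x of tool_tip in the frame of slot between -0.011 and 0.011 m and y of tool_tip in the frame of slot between -0.032 and 0.032 m), for 0.05 s.
At the end, for the whole second after the job is handed in: The pack is out by more than 15 mm of its 22 mm, and the tool stands let go in its caddy hole: handle centre within 8 mm of the hole's axis, 26 to 34 mm above the caddy's top (seated: 30), tilted less than 0.1 rad (value of joint pack above 0.015 m and horizontal distance between tool_center and caddy_hole below 0.008 m and z of tool_center in the frame of caddy_hole between 0.026 and 0.034 m and angle between tool_center's own z axis and vertical below 0.1 rad); the robot touches nothing.
It fails at once if more than 20 N of contact force on the glue gun (contact force between housing and anything else above 20 N).
It fails at once if another thing on the counter is shifted more than 30 mm (distance of any of tin, ashtray, pliers, tape, screwdriver, mug from where it was at the start of the episode above 0.03 m).
It also fails if it takes over 72 s, if anything falls off the work surface, if the arm or the gripper's body presses on something with over 40 N, if the wrist force passes 120 N, or if a joint passes its speed limit or range.

## Working session

There is one attempt and no reset: what is moved stays moved. The work goes in short steps, Python scripts to look and compute and a shell command to move; the robot and the scene stay as the last step left them, time stands still between calls to the robot, and variables do not carry over. Pictures are saved under pics/ and viewed, at most 10 in all, crops included, and the job is handed in when it is done.

```bash
ls; mkdir -p pics; cat > h.py <<'E'
import numpy as np, cv2
from workcell import telemetry, optics, workorder
from scipy.spatial.transform import Rotation as R
def tcp():
    o=telemetry.get_obs(); T=np.eye(4); r=np.array(o["tcp_rot"]); 
    T[:3,:3]=R.from_euler('xyz',r,degrees=True).as_matrix() if r.size==3 else r
    T[:3,3]=o["ee_pos"]; return T,o
def look(n,f=None):
    T,o=tcp(); c=optics.camera(n); im=c["color"][:,:,::-1].copy()
    E=np.array(c["extrinsics"]) if "extrinsics" in c else T@np.array(c["mount"])
    if f: cv2.imwrite("pics/"+f,im)
    return im,np.array(c["K"]),E
def ray(K,E,uv,z):
    d=E[:3,:3]@np.linalg.solve(K,[uv[0],uv[1],1.]); p=E[:3,3]; return p+d*(z-p[2])/d[2]
def proj(K,E,p):
    c=np.linalg.inv(E)@np.append(p,1); u=K@c[:3]; return u[:2]/u[2]
E
python3 - <<'E'
from h import *
T,o=tcp(); print(o)
for n in("scene","top","wrist"):
    im,K,E=look(n,n+"0.png"); print(n,K.tolist(),E.round(3).tolist())
    np.savez("pics/"+n+"0.npz",im=im,K=K,E=E)
E
```

```text
pics
{'time': 0.0, 'q': array([6.55470758e+01, 5.00968468e+00, 1.00345049e+01, 9.51007985e+01,
       2.00384575e-04, 8.99995872e+01]), 'qd': array([-0.05044538,  0.06843502,  0.01515345,  0.07974238,  0.09186294,
       -0.01034431]), 'joint_efforts': array([-2.69281561e-03, -5.20389998e+01,  4.64799607e+01,  1.64731534e-02,
       -1.94164550e-04,  9.78522053e-06]), 'ee_pos': array([0.22756969, 0.50044774, 0.23059712]), 'tcp_rot': array([-1.79924022e+02, -2.00931827e-04,  1.55547488e+02]), 'wrist_force': array([-0.13547493,  0.05058117, -1.03759103]), 'torque': array([0.02496511, 0.01259536, 0.09917311]), 'grasp_force': 0.0, 'opening': 0.08559546637954368}
scene [[361.4001222401892, 0.0, 312.79497422550054], [0.0, 361.4001222401892, 200.38906944978493], [0.0, 0.0, 1.0]] [[0.779, 0.341, -0.527, 1.044], [0.628, -0.42, 0.656, -0.493], [0.003, -0.841, -0.541, 0.565], [0.0, 0.0, 0.0, 1.0]]
top [[426.6322437064907, 0.0, 314.2255011994955], [0.0, 426.6322437064907, 202.0657304177185], [0.0, 0.0, 1.0]] [[-0.011, -0.99, 0.141, 0.437], [-1.0, 0.01, -0.006, 0.071], [0.005, -0.141, -0.99, 1.248], [0.0, 0.0, 0.0, 1.0]]
wrist [[305.9602348413888, 0.0, 321.85154527057404], [0.0, 305.9602348413888, 200.8168218634573], [0.0, 0.0, 1.0]] [[0.413, 0.878, 0.24, 0.167], [0.911, -0.398, -0.11, 0.527], [-0.001, 0.264, -0.964, 0.373], [0.0, 0.0, 0.0, 1.0]]
```

View pics/scene0.png

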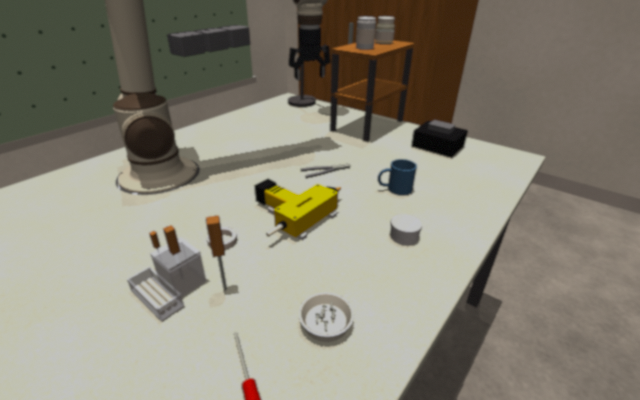

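View pics/top0.png

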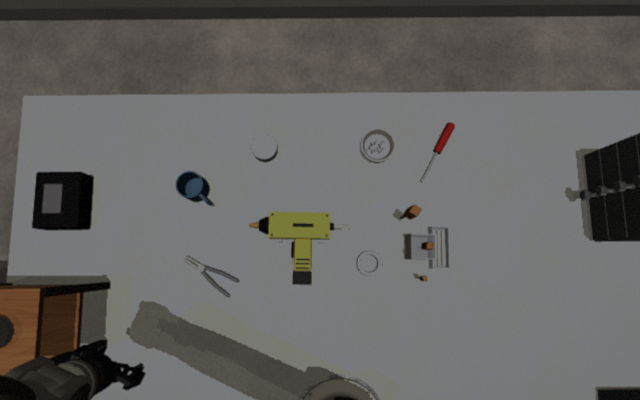

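The scene view shows three wooden-handled tools: small at (155,240), middle at (172,238) standing in the caddy, and large at (217,235) on a long rod. In the top view they are at (422,278), (427,245) and (414,211). The gun's slot is at top (303,225). I choose the middle one in the caddy and check it in a close crop.

```bash
python3 - <<'E'
from h import *
d=np.load("pics/top0.npz"); im,K,E=d["im"],d["K"],d["E"]
s=np.load("pics/scene0.npz")
a=cv2.resize(im[190:300,240:450],None,fx=3.7,fy=3.7,interpolation=cv2.INTER_CUBIC)[:300]
a=cv2.resize(im[195:295,385:455],(420,600),interpolation=cv2.INTER_CUBIC)
b=cv2.resize(s["im"][205:325,120:240],(380,380),interpolation=cv2.INTER_CUBIC)
b=cv2.copyMakeBorder(b,0,220,0,0,cv2.BORDER_CONSTANT)
cv2.imwrite("pics/crop1.png",np.hstack([a,b]))
hsv=cv2.cvtColor(im,cv2.COLOR_BGR2HSV)
# wood
m=cv2.inRange(hsv,(5,120,80),(18,255,255)); n,l,st,c=cv2.connectedComponentsWithStats(m)
for i in range(1,n):
    if st[i,4]>8 and 350<c[i][0]<480: print("wood",c[i],st[i],ray(K,E,c[i],.12))
# gun yellow
m=cv2.inRange(hsv,(22,120,60),(35,255,255))
k=cv2.findContours(m,0,2)[0]; k=max(k,key=cv2.contourArea); print("gun",cv2.boundingRect(k))
g=cv2.cvtColor(im,cv2.COLOR_BGR2GRAY)[215:236,280:326]; 
mm=(g<60).astype(np.uint8); n,l,st,c=cv2.connectedComponentsWithStats(mm)
for i in range(1,n):
    if st[i,4]>5:
        p=c[i]+[280,215]; print("dark",p,st[i],ray(K,E,p,.065))
        pts=np.argwhere(l==i)[:,::-1]+[280,215]; w=np.array([ray(K,E,q,.065)[:2] for q in pts]); w-=w.mean(0); print(np.linalg.svd(w)[2][0], np.ptp(w,axis=0))
print(ray(K,E,(427,245),.145))
E
```

```text
wood [414.95774648 210.11267606] [410 205  11  11  71] [ 0.57308577 -0.20410141  0.12      ]
wood [429.60526316 245.34210526] [427 242   7   7  38] [ 0.47920618 -0.2386285   0.12      ]
wood [424.5 278. ] [423 277   4   3  10] [ 0.39460752 -0.2211599   0.12      ]
gun (268, 212, 62, 59)
dark [303.3 224.8] [13  9 20  3 50] [0.54176494 0.0948868  0.065     ]
[-0.04204818 -0.99911558] [0.00608309 0.05281111]
[ 0.47921495 -0.22507913  0.145     ]
```

View pics/crop1.png

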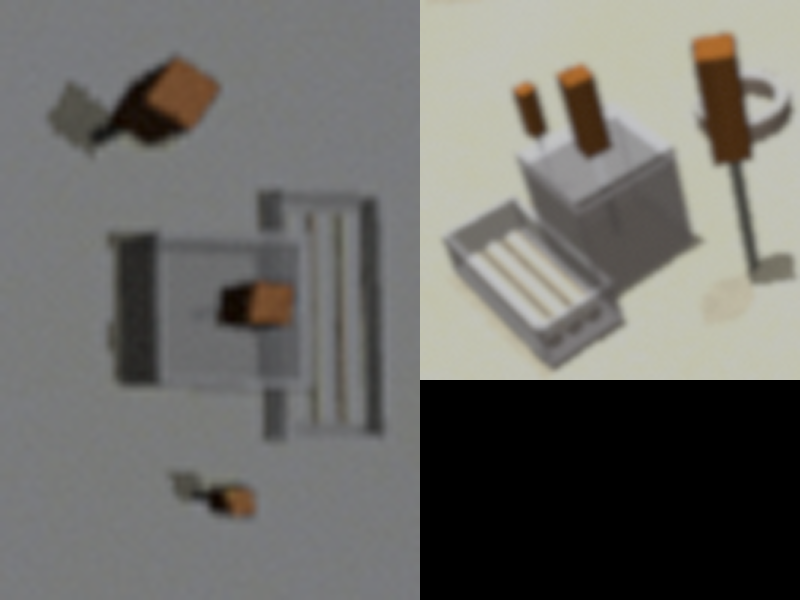

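The crop confirms it. The middle tool stands in the caddy with its top face at top pixel (430,245), while the small one (424,278) and the large one (415,210) stand separately outside. I'll look over the gun first, on the way.

```bash
python3 -m handwheel '[{"az":-8.2,"tz":-0.01},{"az":-8.2,"tz":-0.01},{"az":-8.1,"tz":-0.01},{"tx":-0.04,"ty":-0.045},{"tx":-0.045,"ty":-0.045},{"tx":-0.045,"ty":-0.045},{"tx":-0.045,"ty":-0.045},{"tx":-0.045,"ty":-0.045},{"tx":-0.045,"ty":-0.045},{"tx":-0.045,"ty":-0.045}]' 60
python3 -m handwheel '[{"tx":-0.0,"ty":-0.045},{"ty":-0.045},{},{},{},{},{},{},{},{}]'
python3 - <<'E'
from h import *
im,K,E=look("wrist","w1.png"); np.savez("pics/w1.npz",im=im,K=K,E=E); T,o=tcp(); print(o["ee_pos"],o["tcp_rot"],o["q"])
E
```

```text
[0.22762102 0.50054343 0.23084899] [-1.79953307e+02  6.63226351e-04  1.55547113e+02] [ 6.55467819e+01  4.99981913e+00  1.00520582e+01  9.50989316e+01
 -6.63496135e-04  8.99996692e+01]$[0]: bad value
$[0]: bad value
```

View pics/w1.png

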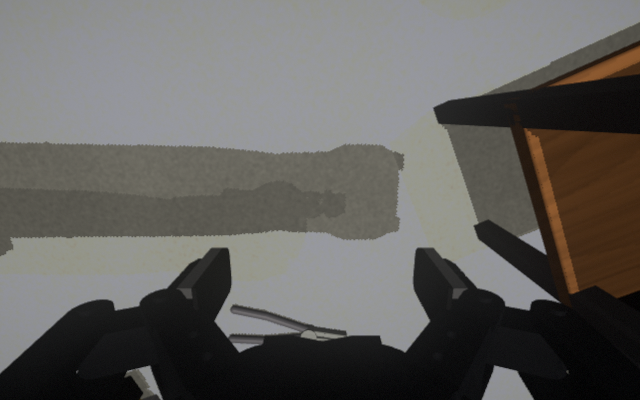

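The move was refused because each row needs all its keys, so this picture is still the start pose: only fingers, the arm's shadow and the pliers. I'll resend it.

```bash
python3 -m handwheel '[{"tx":0,"ty":0,"tz":-0.01,"ax":0,"ay":0,"az":-8.2,"jaw":1},{"tx":0,"ty":0,"tz":-0.01,"ax":0,"ay":0,"az":-8.2,"jaw":1},{"tx":0,"ty":0,"tz":-0.01,"ax":0,"ay":0,"az":-8.1,"jaw":1},{"tx":-0.04,"ty":-0.045,"tz":0,"ax":0,"ay":0,"az":0,"jaw":1},{"tx":-0.045,"ty":-0.045,"tz":0,"ax":0,"ay":0,"az":0,"jaw":1},{"tx":-0.045,"ty":-0.045,"tz":0,"ax":0,"ay":0,"az":0,"jaw":1},{"tx":-0.045,"ty":-0.045,"tz":0,"ax":0,"ay":0,"az":0,"jaw":1},{"tx":-0.045,"ty":-0.045,"tz":0,"ax":0,"ay":0,"az":0,"jaw":1},{"tx":-0.045,"ty":-0.045,"tz":0,"ax":0,"ay":0,"az":0,"jaw":1},{"tx":-0.045,"ty":-0.045,"tz":0,"ax":0,"ay":0,"az":0,"jaw":1}]' 60
```

```text
time: 1.45
ee_pos: [0.5343, 0.189, 0.2613]
tcp_rot: [180.0, 0.0, -180.0]
wrist_force: [0.0, 0.4, 0.0]
opening: 0.0856
grasp_force: 0.0
```

```bash
python3 -m handwheel '[{"tx":0,"ty":-0.05,"tz":0,"ax":0,"ay":0,"az":0,"jaw":1},{"tx":0,"ty":-0.045,"tz":0,"ax":0,"ay":0,"az":0,"jaw":1},{"tx":0,"ty":0,"tz":0,"ax":0,"ay":0,"az":0,"jaw":1},{"tx":0,"ty":0,"tz":0,"ax":0,"ay":0,"az":0,"jaw":1},{"tx":0,"ty":0,"tz":0,"ax":0,"ay":0,"az":0,"jaw":1},{"tx":0,"ty":0,"tz":0,"ax":0,"ay":0,"az":0,"jaw":1},{"tx":0,"ty":0,"tz":0,"ax":0,"ay":0,"az":0,"jaw":1},{"tx":0,"ty":0,"tz":0,"ax":0,"ay":0,"az":0,"jaw":1},{"tx":0,"ty":0,"tz":0,"ax":0,"ay":0,"az":0,"jaw":1},{"tx":0,"ty":0,"tz":0,"ax":0,"ay":0,"az":0,"jaw":1}]'
python3 - <<'E'
from h import *
im,K,E=look("wrist","w2.png"); np.savez("pics/w2.npz",im=im,K=K,E=E); T,o=tcp(); print(o["ee_pos"],o["tcp_rot"],o["q"])
E
```

```text
time: 2.7
ee_pos: [0.5332, 0.0957, 0.2613]
tcp_rot: [-180.0, -0.0, -180.0]
wrist_force: [-0.1, -0.4, 0.7]
opening: 0.0853
grasp_force: 0.0
[0.53314918 0.09570929 0.26130543] [-1.79998927e+02  1.63718108e-03 -1.79956493e+02] [ 1.01778681e+01  4.61217227e+00  1.30533670e+01  9.84397719e+01
 -1.34469294e-03  1.01343607e+01]
```

View pics/w2.png

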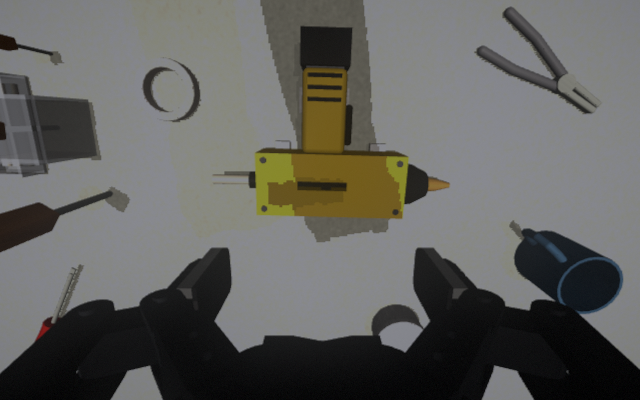

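The wrist view from above shows the gun with its slot at (322,187), face corners at about (256,150)–(408,217), and the pack at (326,45).

```bash
python3 - <<'E'
from h import *
d=np.load("pics/w2.npz"); im,K,E=d["im"],d["K"],d["E"]
g=cv2.cvtColor(im,cv2.COLOR_BGR2GRAY)[172:202,285:360]; m=(g<45).astype(np.uint8)
n,l,st,c=cv2.connectedComponentsWithStats(m)
for i in range(1,n):
    if st[i,4]>20:
        print(st[i],c[i]+[285,172]); pts=np.argwhere(l==i)[:,::-1]+[285,172]
        w=np.array([ray(K,E,q,.065)[:2] for q in pts]); print(w.mean(0),w.min(0),w.max(0),np.linalg.svd(w-w.mean(0))[2][0])
for q in [(263,160),(400,164),(264,208),(396,211)]: print(q,ray(K,E,q,.065))
E
python3 -m handwheel '[{"tx":0.0055,"ty":-0.0475,"tz":0,"ax":0,"ay":0,"az":0,"jaw":1},{"tx":0.0055,"ty":-0.0475,"tz":0,"ax":0,"ay":0,"az":0,"jaw":1},{"tx":0.0055,"ty":-0.0475,"tz":0,"ax":0,"ay":0,"az":0,"jaw":1},{"tx":0.0055,"ty":-0.0475,"tz":0,"ax":0,"ay":0,"az":0,"jaw":1},{"tx":0.0055,"ty":-0.0475,"tz":0,"ax":0,"ay":0,"az":0,"jaw":1},{"tx":0.0055,"ty":-0.0475,"tz":0,"ax":0,"ay":0,"az":0,"jaw":1},{"tx":0.0055,"ty":-0.045,"tz":0,"ax":0,"ay":0,"az":0,"jaw":1},{"tx":0.0165,"ty":0,"tz":0,"ax":0,"ay":0,"az":0,"jaw":1},{"tx":0,"ty":0,"tz":0,"ax":0,"ay":0,"az":0,"jaw":1},{"tx":0,"ty":0,"tz":0,"ax":0,"ay":0,"az":0,"jaw":1}]'
python3 - <<'E'
from h import *
im,K,E=look("wrist","w3.png"); np.savez("pics/w3.npz",im=im,K=K,E=E); T,o=tcp(); print(o["ee_pos"],o["q"])
hsv=cv2.cvtColor(im,cv2.COLOR_BGR2HSV)
m=cv2.inRange(hsv,(4,90,40),(20,255,255)); n,l,st,c=cv2.connectedComponentsWithStats(m)
for i in range(1,n):
    if st[i,4]>30: print(c[i],st[i],ray(K,E,c[i],.145),np.median(im[l==i],axis=0))
E
```

```text
[ 13  10  48   9 311] [323.11575563 185.57234727]
[0.54156066 0.09622706] [0.53746626 0.0677861 ] [0.54667112 0.12107432] [0.05095429 0.99870099]
(263, 160) [0.5127588  0.02965238 0.065     ]
(400, 164) [0.51690922 0.18144468 0.065     ]
(264, 208) [0.56815674 0.02809181 0.065     ]
(396, 211) [0.57147342 0.18060025 0.065     ]
time: 4.0
ee_pos: [0.4788, -0.234, 0.2614]
tcp_rot: [-180.0, 0.0, -179.9]
wrist_force: [-0.4, 0.2, 0.1]
opening: 0.0854
grasp_force: 0.0
[ 0.47894481 -0.23385369  0.26138507] [-2.60274127e+01  3.38496137e+00  1.17643596e+01  9.83551049e+01
  4.88152951e-03 -2.61214472e+01]
[325.1589404   96.52980132] [319  90  13  14 151] [ 0.39667598 -0.23246391  0.145     ] [ 52.  84. 126.]
[321.8956044  195.03571429] [312 185  21  21 364] [ 0.47804728 -0.2348945   0.145     ] [37. 50. 70.]
[520.48979592 196.3877551 ] [515 191  15  12  49] [ 0.47885218 -0.06177435  0.145     ] [26. 43. 51.]
[518.05660377 207.66037736] [513 202  12  12  53] [ 0.48910595 -0.06213242  0.145     ] [26. 43. 51.]
[513.11842105 238.34210526] [507 229  14  19  76] [ 0.51809786 -0.06162011  0.145     ] [27. 44. 52.]
[372.74310595 306.26269956] [355 290  36  33 689] [ 0.58888074 -0.18548024  0.145     ] [35. 52. 76.]
```

View pics/w3.png

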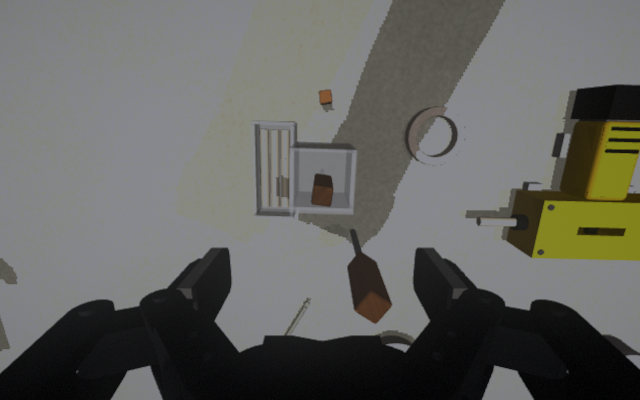

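The wrist view shows the middle tool's top face at (322,195), giving (0.478, -0.235), with a 21 px side that fits 18 mm at z = 0.145. The large tool (373,306) and the small one (325,97) are clear of the descent.

```bash
python3 -m handwheel '[{"tx":0.001,"ty":-0.001,"tz":0.03,"ax":0,"ay":0,"az":0,"jaw":1},{"tx":0,"ty":0,"tz":0.03,"ax":0,"ay":0,"az":0,"jaw":1},{"tx":0,"ty":0,"tz":0.03,"ax":0,"ay":0,"az":0,"jaw":1},{"tx":0,"ty":0,"tz":0.03,"ax":0,"ay":0,"az":0,"jaw":1},{"tx":0,"ty":0,"tz":0.025,"ax":0,"ay":0,"az":0,"jaw":1},{"tx":0,"ty":0,"tz":0.015,"ax":0,"ay":0,"az":0,"jaw":1},{"tx":0,"ty":0,"tz":0,"ax":0,"ay":0,"az":0,"jaw":0},{"tx":0,"ty":0,"tz":0,"ax":0,"ay":0,"az":0,"jaw":-1},{"tx":0,"ty":0,"tz":0,"ax":0,"ay":0,"az":0,"jaw":-1},{"tx":0,"ty":0,"tz":0,"ax":0,"ay":0,"az":0,"jaw":-1}]' 60
```

```text
time: 5.3
ee_pos: [0.4778, -0.2355, 0.1022]
tcp_rot: [-180.0, 0.1, -180.0]
wrist_force: [0.7, -0.5, 2.3]
opening: 0.0175
grasp_force: 58.4
```

```bash
python3 -m handwheel '[{"tx":0,"ty":0,"tz":-0.01,"ax":0,"ay":0,"az":0,"jaw":-1},{"tx":0,"ty":0,"tz":-0.02,"ax":0,"ay":0,"az":0,"jaw":-1},{"tx":0,"ty":0,"tz":-0.03,"ax":0,"ay":0,"az":0,"jaw":-1},{"tx":0,"ty":0,"tz":-0.03,"ax":0,"ay":0,"az":0,"jaw":-1},{"tx":0,"ty":0,"tz":-0.02,"ax":0,"ay":0,"az":0,"jaw":-1},{"tx":0,"ty":0,"tz":0,"ax":0,"ay":0,"az":0,"jaw":-1},{"tx":0,"ty":0,"tz":0,"ax":0,"ay":0,"az":0,"jaw":-1},{"tx":0,"ty":0,"tz":0,"ax":0,"ay":0,"az":0,"jaw":-1},{"tx":0,"ty":0,"tz":0,"ax":0,"ay":0,"az":0,"jaw":-1},{"tx":0,"ty":0,"tz":0,"ax":0,"ay":0,"az":0,"jaw":-1}]'
python3 - <<'E'
from h import *
im,K,E=look("wrist","w4.png"); T,o=tcp(); print(o["ee_pos"],o["opening"],o["wrist_force"],T[:3,:3].round(4).tolist())
p=o["ee_pos"]; print("expected tip px",proj(K,E,p+[0,0,-.0922]),"shoulder",proj(K,E,p+[0,0,-.0172]))
np.savez("pics/w4.npz",im=im,K=K,E=E)
cv2.imwrite("pics/w4c.png",cv2.resize(im[100:300,240:410],None,fx=3,fy=3,interpolation=cv2.INTER_CUBIC))
E
```

```text
time: 6.55
ee_pos: [0.4773, -0.2353, 0.211]
tcp_rot: [180.0, -0.0, -180.0]
wrist_force: [0.3, -0.3, -0.4]
opening: 0.017
grasp_force: 58.5
[ 0.47734966 -0.2352907   0.21102691] 0.01733172344930889 [ 0.28377893  0.18988688 -0.64584102] [[-1.0, -0.0008, -0.0004], [-0.0008, 1.0, 0.0002], [0.0004, 0.0002, -1.0]]
expected tip px [322.92375808 203.62915643] shoulder [323.32948248 240.21767328]
```

View pics/w4c.png

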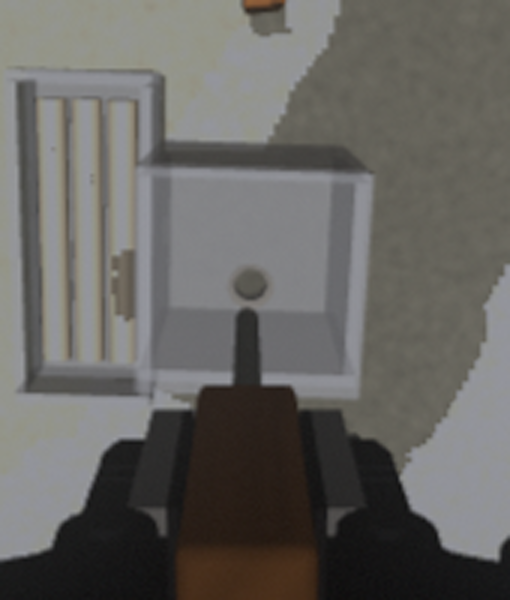

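The crop shows the held rod's tip at full-image (322,204), where (323,204) was predicted, so the tool is straight in the hand. The hole is at (323,195).

```bash
python3 -m handwheel '[{"tx":0,"ty":0.0405,"tz":0,"ax":0,"ay":0,"az":0,"jaw":-1},{"tx":0,"ty":0.0405,"tz":0,"ax":0,"ay":0,"az":0,"jaw":-1},{"tx":0,"ty":0.0405,"tz":0,"ax":0,"ay":0,"az":0,"jaw":-1},{"tx":0,"ty":0.0405,"tz":0,"ax":0,"ay":0,"az":0,"jaw":-1},{"tx":-0.016,"ty":0.0405,"tz":0,"ax":0,"ay":0,"az":0,"jaw":-1},{"tx":-0.016,"ty":0.0405,"tz":0,"ax":0,"ay":0,"az":0,"jaw":-1},{"tx":-0.016,"ty":0.0405,"tz":0,"ax":0,"ay":0,"az":0,"jaw":-1},{"tx":-0.016,"ty":0.0405,"tz":0.02,"ax":0,"ay":0,"az":0,"jaw":-1},{"tx":0,"ty":0,"tz":0.015,"ax":0,"ay":0,"az":0,"jaw":-1},{"tx":0,"ty":0,"tz":0,"ax":0,"ay":0,"az":0,"jaw":-1}]'
python3 - <<'E'
from h import *
d=np.load("pics/w4.npz"); print("hole",ray(d["K"],d["E"],(323.3,194.7),.085))
im,K,E=look("wrist"); T,o=tcp(); print(o["ee_pos"],o["wrist_force"])
p=o["ee_pos"]; print("tip px",proj(K,E,p+[0,0,-.0922]),"slot ends px",proj(K,E,[.5412,.067,.065]),proj(K,E,[.5428,.123,.065]))
np.savez("pics/w5.npz",im=im,K=K,E=E)
cv2.imwrite("pics/w5c.png",cv2.resize(im[120:260,220:420],(800,560),interpolation=cv2.INTER_CUBIC))
E
```

```text
time: 7.85
ee_pos: [0.5403, 0.0884, 0.175]
tcp_rot: [-180.0, -0.1, -179.9]
wrist_force: [-0.2, -0.8, -0.1]
opening: 0.0174
grasp_force: 58.7
hole [ 0.47855456 -0.2348454   0.085     ]
[0.54066453 0.08809725 0.17610561] [-0.58035284 -0.26978686 -1.38553307]
tip px [322.64695716 204.60021379] slot ends px [297.86903886 199.07418041] [363.49433075 201.04709269]
```

View pics/w5c.png

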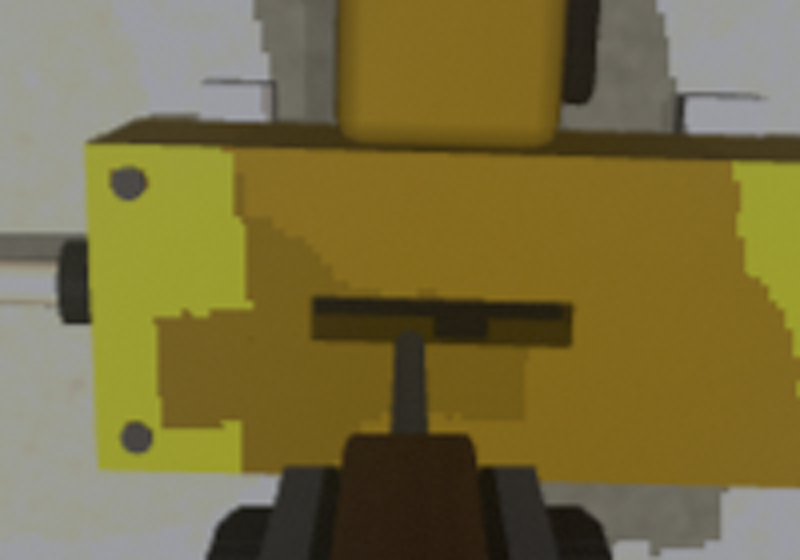

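The slot in the crop spans (312,297)–(572,345), which is full-image x 298–363 and y 194–206. That matches my predicted ends, so the slot is at (0.542, 0.095). A dark block about 12 mm wide shows inside the slot at full-image (335,201), or y ≈ 0.101, and is probably the tab. I'll probe there first.

```bash
python3 -m handwheel '[{"tx":-0.0015,"ty":0.0125,"tz":0,"ax":0,"ay":0,"az":0,"jaw":-1},{"tx":0,"ty":0,"tz":0,"ax":0,"ay":0,"az":0,"jaw":-1},{"tx":0,"ty":0,"tz":0.008,"ax":0,"ay":0,"az":0,"jaw":-1},{"tx":0,"ty":0,"tz":0.006,"ax":0,"ay":0,"az":0,"jaw":-1},{"tx":0,"ty":0,"tz":0.004,"ax":0,"ay":0,"az":0,"jaw":-1},{"tx":0,"ty":0,"tz":0.002,"ax":0,"ay":0,"az":0,"jaw":-1},{"tx":0,"ty":0,"tz":0.002,"ax":0,"ay":0,"az":0,"jaw":-1},{"tx":0,"ty":0,"tz":0.001,"ax":0,"ay":0,"az":0,"jaw":-1},{"tx":0,"ty":0,"tz":0,"ax":0,"ay":0,"az":0,"jaw":-1},{"tx":0,"ty":0,"tz":0,"ax":0,"ay":0,"az":0,"jaw":-1}]'
```

```text
time: 9.15
ee_pos: [0.5427, 0.1013, 0.1534]
tcp_rot: [180.0, 0.0, -180.0]
wrist_force: [0.0, 0.1, -0.5]
opening: 0.017
grasp_force: 58.8
```

The rod is in the slot, 4 mm deep, with no force.

```bash
python3 -m handwheel '[{"tx":0,"ty":0,"tz":0.001,"ax":0,"ay":0,"az":0,"jaw":-1},{"tx":0,"ty":0,"tz":0.001,"ax":0,"ay":0,"az":0,"jaw":-1},{"tx":0,"ty":0,"tz":0.001,"ax":0,"ay":0,"az":0,"jaw":-1},{"tx":0,"ty":0,"tz":0.001,"ax":0,"ay":0,"az":0,"jaw":-1},{"tx":0,"ty":0,"tz":0.001,"ax":0,"ay":0,"az":0,"jaw":-1},{"tx":0,"ty":0,"tz":0.001,"ax":0,"ay":0,"az":0,"jaw":-1},{"tx":0,"ty":0,"tz":0.001,"ax":0,"ay":0,"az":0,"jaw":-1},{"tx":0,"ty":0,"tz":0.001,"ax":0,"ay":0,"az":0,"jaw":-1},{"tx":0,"ty":0,"tz":0.001,"ax":0,"ay":0,"az":0,"jaw":-1},{"tx":0,"ty":0,"tz":0,"ax":0,"ay":0,"az":0,"jaw":-1}]'
python3 -m handwheel '[{"tx":0,"ty":0,"tz":0.001,"ax":0,"ay":0,"az":0,"jaw":-1},{"tx":0,"ty":0,"tz":0.001,"ax":0,"ay":0,"az":0,"jaw":-1},{"tx":0,"ty":0,"tz":0.001,"ax":0,"ay":0,"az":0,"jaw":-1},{"tx":0,"ty":0,"tz":0.001,"ax":0,"ay":0,"az":0,"jaw":-1},{"tx":0,"ty":0,"tz":0.001,"ax":0,"ay":0,"az":0,"jaw":-1},{"tx":0,"ty":0,"tz":0,"ax":0,"ay":0,"az":0,"jaw":-1},{"tx":0,"ty":0,"tz":0,"ax":0,"ay":0,"az":0,"jaw":-1},{"tx":0,"ty":0,"tz":0,"ax":0,"ay":0,"az":0,"jaw":-1},{"tx":0,"ty":0,"tz":0,"ax":0,"ay":0,"az":0,"jaw":-1},{"tx":0,"ty":0,"tz":0,"ax":0,"ay":0,"az":0,"jaw":-1}]'
```

```text
time: 10.4
ee_pos: [0.5426, 0.1012, 0.1442]
tcp_rot: [-180.0, -0.0, -180.0]
wrist_force: [-0.9, -0.0, -1.4]
opening: 0.0177
grasp_force: 58.8
time: 11.65
ee_pos: [0.5429, 0.1013, 0.14]
tcp_rot: [180.0, 0.1, -180.0]
wrist_force: [0.3, 1.2, 4.8]
opening: 0.0171
grasp_force: 59.5
```

There is a springy contact of about 5 N at 17 mm depth. I'll keep pressing in small steps.

```bash
python3 -m handwheel '[{"tx":0,"ty":0,"tz":0.001,"ax":0,"ay":0,"az":0,"jaw":-1},{"tx":0,"ty":0,"tz":0.001,"ax":0,"ay":0,"az":0,"jaw":-1},{"tx":0,"ty":0,"tz":0,"ax":0,"ay":0,"az":0,"jaw":-1},{"tx":0,"ty":0,"tz":0,"ax":0,"ay":0,"az":0,"jaw":-1},{"tx":0,"ty":0,"tz":0,"ax":0,"ay":0,"az":0,"jaw":-1},{"tx":0,"ty":0,"tz":0,"ax":0,"ay":0,"az":0,"jaw":-1},{"tx":0,"ty":0,"tz":0,"ax":0,"ay":0,"az":0,"jaw":-1},{"tx":0,"ty":0,"tz":0,"ax":0,"ay":0,"az":0,"jaw":-1},{"tx":0,"ty":0,"tz":0,"ax":0,"ay":0,"az":0,"jaw":-1},{"tx":0,"ty":0,"tz":0,"ax":0,"ay":0,"az":0,"jaw":-1}]'
cat > pk.py <<'E'
from h import *
im,K,E=look("top"); o=telemetry.get_obs()
b=im[255:300,285:320]; m=cv2.inRange(cv2.cvtColor(b,cv2.COLOR_BGR2HSV),(0,0,0),(180,255,45)); n,l,st,c=cv2.connectedComponentsWithStats(m)
i=1+np.argmax(st[1:,4]); print("pack px",st[i],c[i]+[285,255]); print(o["time"],o["ee_pos"],o["wrist_force"])
E
python3 pk.py
```

```text
time: 12.9
ee_pos: [0.5429, 0.1013, 0.1381]
tcp_rot: [180.0, 0.1, -180.0]
wrist_force: [-0.2, 0.9, 5.7]
opening: 0.0174
grasp_force: 59.6Traceback (most recent call last):
  File "pk.py", line 4, in <module>
    i=1+np.argmax(st[1:,4]); print("pack px",st[i],c[i]+[285,255]); print(o["time"],o["ee_pos"],o["wrist_force"])
        ~~~~~~~~~^^^^^^^^^^
    return _wrapfunc(a, 'argmax', axis=axis, out=out, **kwds)
    return bound(*args, **kwds)
ValueError: attempt to get argmax of an empty sequence
```

```bash
python3 -m handwheel '[{"tx":0,"ty":0,"tz":0.001,"ax":0,"ay":0,"az":0,"jaw":-1},{"tx":0,"ty":0,"tz":0.001,"ax":0,"ay":0,"az":0,"jaw":-1},{"tx":0,"ty":0,"tz":0,"ax":0,"ay":0,"az":0,"jaw":-1},{"tx":0,"ty":0,"tz":0,"ax":0,"ay":0,"az":0,"jaw":-1},{"tx":0,"ty":0,"tz":0,"ax":0,"ay":0,"az":0,"jaw":-1},{"tx":0,"ty":0,"tz":0,"ax":0,"ay":0,"az":0,"jaw":-1},{"tx":0,"ty":0,"tz":0,"ax":0,"ay":0,"az":0,"jaw":-1},{"tx":0,"ty":0,"tz":0,"ax":0,"ay":0,"az":0,"jaw":-1},{"tx":0,"ty":0,"tz":0,"ax":0,"ay":0,"az":0,"jaw":-1},{"tx":0,"ty":0,"tz":0,"ax":0,"ay":0,"az":0,"jaw":-1}]'
cat > pk.py <<'E'
from h import *
im,K,E=look("scene"); o=telemetry.get_obs()
def f(im):
    b=im[160:225,225:300]; m=(b.max(2)<45).astype(np.uint8); n,l,st,c=cv2.connectedComponentsWithStats(m)
    return [(st[i].tolist(),(c[i]+[225,160]).round(1).tolist()) for i in range(1,n) if st[i,4]>30]
print(f(np.load("pics/scene0.npz")["im"])); print(f(im)); print(o["time"],o["ee_pos"],o["wrist_force"])
cv2.imwrite("pics/sc_last.png",im)
E
python3 pk.py
```

```text
time: 14.2
ee_pos: [0.5429, 0.1013, 0.1362]
tcp_rot: [180.0, 0.1, -180.0]
wrist_force: [-1.5, -0.9, 6.3]
opening: 0.0176
grasp_force: 59.7
[([31, 20, 19, 25, 215], [262.7, 190.1])]
[([66, 0, 9, 8, 36], [296.2, 162.0]), ([31, 20, 19, 25, 228], [262.6, 190.3])]
14.25 [0.54294155 0.10131846 0.13619437] [-0.69646732  0.25262876  7.42030006]
```

The pack has not moved yet, so I'll continue by 1 mm steps.

```bash
python3 -m handwheel '[{"tx":0,"ty":0,"tz":0.001,"ax":0,"ay":0,"az":0,"jaw":-1},{"tx":0,"ty":0,"tz":0.0005,"ax":0,"ay":0,"az":0,"jaw":-1},{"tx":0,"ty":0,"tz":0,"ax":0,"ay":0,"az":0,"jaw":-1},{"tx":0,"ty":0,"tz":0,"ax":0,"ay":0,"az":0,"jaw":-1},{"tx":0,"ty":0,"tz":0,"ax":0,"ay":0,"az":0,"jaw":-1},{"tx":0,"ty":0,"tz":0,"ax":0,"ay":0,"az":0,"jaw":-1},{"tx":0,"ty":0,"tz":0,"ax":0,"ay":0,"az":0,"jaw":-1},{"tx":0,"ty":0,"tz":0,"ax":0,"ay":0,"az":0,"jaw":-1},{"tx":0,"ty":0,"tz":0,"ax":0,"ay":0,"az":0,"jaw":-1},{"tx":0,"ty":0,"tz":0,"ax":0,"ay":0,"az":0,"jaw":-1}]'
python3 pk.py
```

```text
time: 15.5
ee_pos: [0.543, 0.1013, 0.1349]
tcp_rot: [180.0, 0.1, -180.0]
wrist_force: [-1.3, -0.3, 8.4]
opening: 0.0176
grasp_force: 59.8
[([31, 20, 19, 25, 215], [262.7, 190.1])]
[([66, 0, 9, 8, 40], [295.8, 162.1]), ([31, 20, 19, 24, 227], [262.6, 190.2])]
15.55 [0.54297408 0.10130839 0.1348545 ] [-0.61317299  0.09256277  7.70406869]
```

```bash
python3 -m handwheel '[{"tx":0,"ty":0,"tz":0.001,"ax":0,"ay":0,"az":0,"jaw":-1},{"tx":0,"ty":0,"tz":0,"ax":0,"ay":0,"az":0,"jaw":-1},{"tx":0,"ty":0,"tz":0,"ax":0,"ay":0,"az":0,"jaw":-1},{"tx":0,"ty":0,"tz":0,"ax":0,"ay":0,"az":0,"jaw":-1},{"tx":0,"ty":0,"tz":0,"ax":0,"ay":0,"az":0,"jaw":-1},{"tx":0,"ty":0,"tz":0,"ax":0,"ay":0,"az":0,"jaw":-1},{"tx":0,"ty":0,"tz":0,"ax":0,"ay":0,"az":0,"jaw":-1},{"tx":0,"ty":0,"tz":0,"ax":0,"ay":0,"az":0,"jaw":-1},{"tx":0,"ty":0,"tz":0,"ax":0,"ay":0,"az":0,"jaw":-1},{"tx":0,"ty":0,"tz":0,"ax":0,"ay":0,"az":0,"jaw":-1}]'
python3 pk.py
```

```text
time: 16.8
ee_pos: [0.5429, 0.1013, 0.1335]
tcp_rot: [180.0, 0.1, -180.0]
wrist_force: [-0.9, -0.7, 5.4]
opening: 0.0171
grasp_force: 59.7
[([31, 20, 19, 25, 215], [262.7, 190.1])]
[([66, 0, 9, 9, 44], [295.9, 162.5]), ([26, 18, 19, 24, 266], [258.2, 188.6])]
16.85 [0.54293563 0.10128232 0.1334463 ] [-0.116966   -0.10533765  5.16854173]
```

The pack shifted about 5 px and the force dropped. I'll hold one more dwell and check the shift against what 22 mm should look like.

```bash
python3 -m handwheel '[{"tx":0,"ty":0,"tz":0,"ax":0,"ay":0,"az":0,"jaw":-1},{"tx":0,"ty":0,"tz":0,"ax":0,"ay":0,"az":0,"jaw":-1},{"tx":0,"ty":0,"tz":0,"ax":0,"ay":0,"az":0,"jaw":-1},{"tx":0,"ty":0,"tz":0,"ax":0,"ay":0,"az":0,"jaw":-1},{"tx":0,"ty":0,"tz":0,"ax":0,"ay":0,"az":0,"jaw":-1},{"tx":0,"ty":0,"tz":0,"ax":0,"ay":0,"az":0,"jaw":-1},{"tx":0,"ty":0,"tz":0,"ax":0,"ay":0,"az":0,"jaw":-1},{"tx":0,"ty":0,"tz":0,"ax":0,"ay":0,"az":0,"jaw":-1},{"tx":0,"ty":0,"tz":0,"ax":0,"ay":0,"az":0,"jaw":-1},{"tx":0,"ty":0,"tz":0,"ax":0,"ay":0,"az":0,"jaw":-1}]'
python3 pk.py; python3 - <<'E'
from h import *
d=np.load("pics/scene0.npz"); print(proj(d["K"],d["E"],[.362,.095,.05])-proj(d["K"],d["E"],[.384,.095,.05]))
E
```

```text
time: 18.1
ee_pos: [0.5429, 0.1013, 0.1335]
tcp_rot: [180.0, 0.1, -180.0]
wrist_force: [-0.1, -0.7, 4.3]
opening: 0.0173
grasp_force: 59.7
[([31, 20, 19, 25, 215], [262.7, 190.1])]
[([66, 0, 9, 9, 44], [295.9, 162.5]), ([26, 18, 19, 24, 264], [258.1, 188.6])]
18.15 [0.54293457 0.10126127 0.13345943] [-0.898948    0.20399537  5.37711316]
[-5.45536841 -2.49410943]
```

The left edge moved 5 px against 5.5 predicted for 22 mm, so the pack is out. Now I lift and carry the tool back.

```bash
python3 -m handwheel '[{"tx":0,"ty":0,"tz":-0.01,"ax":0,"ay":0,"az":0,"jaw":-1},{"tx":0,"ty":0,"tz":-0.015,"ax":0,"ay":0,"az":0,"jaw":-1},{"tx":0,"ty":0,"tz":-0.02,"ax":0,"ay":0,"az":0,"jaw":-1},{"tx":0,"ty":0,"tz":-0.0325,"ax":0,"ay":0,"az":0,"jaw":-1},{"tx":0.016,"ty":-0.0405,"tz":0,"ax":0,"ay":0,"az":0,"jaw":-1},{"tx":0.016,"ty":-0.0405,"tz":0,"ax":0,"ay":0,"az":0,"jaw":-1},{"tx":0.016,"ty":-0.0405,"tz":0,"ax":0,"ay":0,"az":0,"jaw":-1},{"tx":0.016,"ty":-0.0405,"tz":0,"ax":0,"ay":0,"az":0,"jaw":-1},{"tx":0,"ty":-0.0405,"tz":0,"ax":0,"ay":0,"az":0,"jaw":-1},{"tx":0,"ty":-0.0405,"tz":0,"ax":0,"ay":0,"az":0,"jaw":-1}]'
```

```text
time: 19.4
ee_pos: [0.4786, -0.1431, 0.2113]
tcp_rot: [-180.0, 0.0, -180.0]
wrist_force: [2.0, -0.5, -0.6]
opening: 0.0177
grasp_force: 58.9
```

```bash
python3 -m handwheel '[{"tx":0.0005,"ty":-0.0405,"tz":0,"ax":0,"ay":0,"az":0,"jaw":-1},{"tx":0,"ty":-0.0405,"tz":0,"ax":0,"ay":0,"az":0,"jaw":-1},{"tx":0,"ty":-0.0085,"tz":0,"ax":0,"ay":0,"az":0,"jaw":-1},{"tx":0,"ty":0,"tz":0.01,"ax":0,"ay":0,"az":0,"jaw":-1},{"tx":0,"ty":0,"tz":0.005,"ax":0,"ay":0,"az":0,"jaw":-1},{"tx":0,"ty":0,"tz":0,"ax":0,"ay":0,"az":0,"jaw":-1},{"tx":0,"ty":0,"tz":0,"ax":0,"ay":0,"az":0,"jaw":-1},{"tx":0,"ty":0,"tz":0,"ax":0,"ay":0,"az":0,"jaw":-1},{"tx":0,"ty":0,"tz":0,"ax":0,"ay":0,"az":0,"jaw":-1},{"tx":0,"ty":0,"tz":0,"ax":0,"ay":0,"az":0,"jaw":-1}]'
python3 - <<'E'
from h import *
im,K,E=look("wrist"); T,o=tcp(); p=o["ee_pos"]; print(p)
print("tip",proj(K,E,p+[0,0,-.0922]),"hole",proj(K,E,[.478,-.2352,.085]))
cv2.imwrite("pics/w6c.png",cv2.resize(im[150:250,265:385],None,fx=5,fy=5,interpolation=cv2.INTER_CUBIC))
E
```

```text
time: 20.65
ee_pos: [0.4784, -0.2313, 0.1954]
tcp_rot: [-180.0, 0.0, -180.0]
wrist_force: [0.6, -0.7, -0.3]
opening: 0.0171
grasp_force: 58.9
[ 0.47842547 -0.2313463   0.19532235]
tip [322.94887811 203.49813124] hole [318.36767306 197.20965355]
```

View pics/w6c.png

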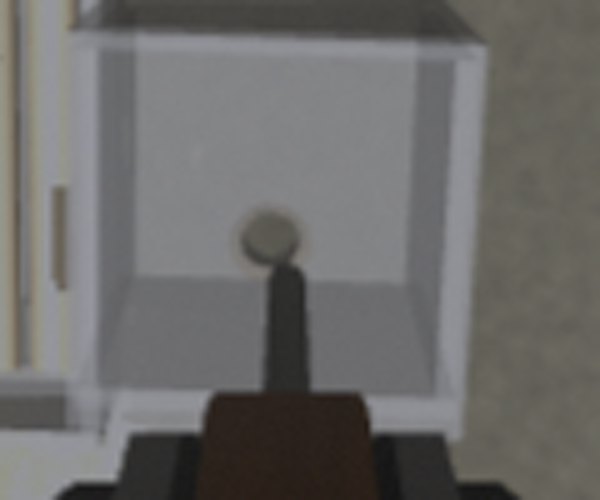

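The rod tip is at full-image (322.6,203) and the hole at (318.8,197.4), both within half a pixel of prediction. The correction is ty = -4 mm, then insert.

```bash
python3 -m handwheel '[{"tx":0.0004,"ty":-0.004,"tz":0,"ax":0,"ay":0,"az":0,"jaw":-1},{"tx":0,"ty":0,"tz":0.005,"ax":0,"ay":0,"az":0,"jaw":-1},{"tx":0,"ty":0,"tz":0.005,"ax":0,"ay":0,"az":0,"jaw":-1},{"tx":0,"ty":0,"tz":0.004,"ax":0,"ay":0,"az":0,"jaw":-1},{"tx":0,"ty":0,"tz":0.003,"ax":0,"ay":0,"az":0,"jaw":-1},{"tx":0,"ty":0,"tz":0.002,"ax":0,"ay":0,"az":0,"jaw":-1},{"tx":0,"ty":0,"tz":0.002,"ax":0,"ay":0,"az":0,"jaw":-1},{"tx":0,"ty":0,"tz":0.002,"ax":0,"ay":0,"az":0,"jaw":-1},{"tx":0,"ty":0,"tz":0,"ax":0,"ay":0,"az":0,"jaw":-1},{"tx":0,"ty":0,"tz":0,"ax":0,"ay":0,"az":0,"jaw":-1}]'
```

```text
time: 21.95
ee_pos: [0.4781, -0.2353, 0.1724]
tcp_rot: [-180.0, 0.0, -180.0]
wrist_force: [-0.3, -0.9, -0.7]
opening: 0.017
grasp_force: 58.9
```

```bash
python3 -m handwheel '[{"tx":0,"ty":0,"tz":0.01,"ax":0,"ay":0,"az":0,"jaw":-1},{"tx":0,"ty":0,"tz":0.012,"ax":0,"ay":0,"az":0,"jaw":-1},{"tx":0,"ty":0,"tz":0.012,"ax":0,"ay":0,"az":0,"jaw":-1},{"tx":0,"ty":0,"tz":0.012,"ax":0,"ay":0,"az":0,"jaw":-1},{"tx":0,"ty":0,"tz":0.012,"ax":0,"ay":0,"az":0,"jaw":-1},{"tx":0,"ty":0,"tz":0.006,"ax":0,"ay":0,"az":0,"jaw":-1},{"tx":0,"ty":0,"tz":0.003,"ax":0,"ay":0,"az":0,"jaw":-1},{"tx":0,"ty":0,"tz":0.002,"ax":0,"ay":0,"az":0,"jaw":-1},{"tx":0,"ty":0,"tz":0,"ax":0,"ay":0,"az":0,"jaw":-1},{"tx":0,"ty":0,"tz":0,"ax":0,"ay":0,"az":0,"jaw":-1}]'
```

```text
time: 23.2
ee_pos: [0.4782, -0.2354, 0.1036]
tcp_rot: [-180.0, 0.0, -180.0]
wrist_force: [0.3, -0.0, -1.6]
opening: 0.0173
grasp_force: 58.9
```

```bash
python3 -m handwheel '[{"tx":0,"ty":0,"tz":0.001,"ax":0,"ay":0,"az":0,"jaw":-1},{"tx":0,"ty":0,"tz":0,"ax":0,"ay":0,"az":0,"jaw":-1},{"tx":0,"ty":0,"tz":0,"ax":0,"ay":0,"az":0,"jaw":-0.5},{"tx":0,"ty":0,"tz":0,"ax":0,"ay":0,"az":0,"jaw":-0.3},{"tx":0,"ty":0,"tz":0,"ax":0,"ay":0,"az":0,"jaw":0},{"tx":0,"ty":0,"tz":0,"ax":0,"ay":0,"az":0,"jaw":0.5},{"tx":0,"ty":0,"tz":0,"ax":0,"ay":0,"az":0,"jaw":1},{"tx":0,"ty":0,"tz":0,"ax":0,"ay":0,"az":0,"jaw":1},{"tx":0,"ty":0,"tz":0,"ax":0,"ay":0,"az":0,"jaw":1},{"tx":0,"ty":0,"tz":0,"ax":0,"ay":0,"az":0,"jaw":1}]'
python3 -m handwheel '[{"tx":0,"ty":0,"tz":-0.01,"ax":0,"ay":0,"az":0,"jaw":1},{"tx":0,"ty":0,"tz":-0.03,"ax":0,"ay":0,"az":0,"jaw":1},{"tx":0,"ty":0,"tz":-0.04,"ax":0,"ay":0,"az":0,"jaw":1},{"tx":0,"ty":0,"tz":-0.04,"ax":0,"ay":0,"az":0,"jaw":1},{"tx":0,"ty":0,"tz":-0.04,"ax":0,"ay":0,"az":0,"jaw":1},{"tx":0,"ty":0,"tz":0,"ax":0,"ay":0,"az":0,"jaw":1},{"tx":0,"ty":0,"tz":0,"ax":0,"ay":0,"az":0,"jaw":1},{"tx":0,"ty":0,"tz":0,"ax":0,"ay":0,"az":0,"jaw":1},{"tx":0,"ty":0,"tz":0,"ax":0,"ay":0,"az":0,"jaw":1},{"tx":0,"ty":0,"tz":0,"ax":0,"ay":0,"az":0,"jaw":1}]'
python3 pk.py; python3 - <<'E'
from h import *
im,K,E=look("wrist"); T,o=tcp(); print(o["ee_pos"])
hsv=cv2.cvtColor(im,cv2.COLOR_BGR2HSV)
m=cv2.inRange(hsv,(4,90,40),(20,255,255)); n,l,st,c=cv2.connectedComponentsWithStats(m)
for i in range(1,n):
    if st[i,4]>100: print(c[i],st[i],ray(K,E,c[i],.145))
s=cv2.imread("pics/sc_last.png"); a=s[160:320,110:350]
cv2.imwrite("pics/fin.png",np.vstack([cv2.resize(a,(480,320),interpolation=cv2.INTER_CUBIC),cv2.resize(im[80:230,240:450],(480,280))[:280]]))
E
```

```text
time: 24.45
ee_pos: [0.478, -0.2353, 0.1023]
tcp_rot: [-180.0, -0.0, -180.0]
wrist_force: [0.2, 0.3, 0.2]
opening: 0.0858
grasp_force: 0.0
time: 25.7
ee_pos: [0.4779, -0.2352, 0.2618]
tcp_rot: [180.0, -0.0, -180.0]
wrist_force: [-0.6, 0.4, -0.4]
opening: 0.0855
grasp_force: 0.0
[([31, 20, 19, 25, 215], [262.7, 190.1])]
[([26, 18, 18, 24, 224], [257.7, 188.5])]
25.75 [ 0.47792165 -0.23525239  0.26198755] [-0.82130511 -0.19514895  0.44859639]
[ 0.47798108 -0.23528501  0.26211177]
[326.25675676  97.80405405] [321  91  12  14 148] [ 0.39660008 -0.23275249  0.145     ]
[321.97486034 195.97486034] [313 187  19  19 358] [ 0.47803157 -0.23604022  0.145     ]
[519.4537037 201.       ] [514 191  13  24 108] [ 0.48226196 -0.06275422  0.145     ]
[374.20229555 306.96269727] [356 291  37  33 697] [ 0.58899911 -0.18520235  0.145     ]
```

View pics/fin.png

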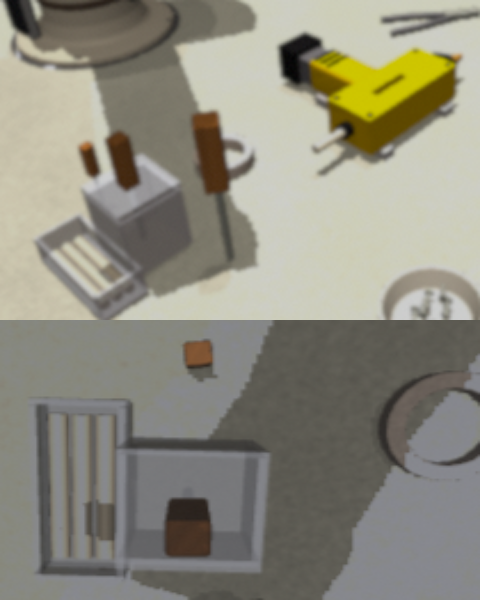

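The picture shows the pack slid out from the grip, with a visible gap at (320,62). The tool stands upright in its caddy hole at (122,160), with its top face at wrist (322,196), where it started. Nothing else has moved.

```bash
python3 -c "
from workcell import workorder; print(workorder.job_done())"
```

```text
the job is handed in; nothing more can be done
None
```

I pressed the latch until the battery pack sprang out, with at most 8.4 N read at the wrist, then stood the release tool back in its caddy hole, let go and handed the job in at about 26 s; the hand-in returned no verdict.

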